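# Dock the transit case and take off its dial padlock

### The arm

A 6-joint arm with a two-finger parallel gripper is mounted at the origin on a cart in front of the work surface, level with it; the furniture and walls round the work are solid. World frame = base frame: x ahead of the robot, y to its left, z up, the work surface at z = 0. Lengths are in m, angles in rad, forces in N, time in s.
With the tool pointing down it reaches from about 0.35 to 0.85 m from the base axis. Payload 8.1 kg.
Tool frame: the origin (TCP) lies at the very end of the fingers, on their centre line; the grasp point (between the pads) lies 19 mm behind it; z points along the fingers, y is the line along which they close (so a half turn about z gives the same grasp; the last joint's range is limited). The gripper opens to 93 mm and grips with 3 to 60 N. Pads are 15 mm wide; open, the fingers measure 128 mm over their backs; the gripper's body (75 mm by 188 mm) begins 65 mm behind the grasp point.
Start: joints at [-1.188, 0.13, 1.488, -0, 1.523, -0.085], TCP at [0.271, -0.536, 0.219] pointing down, gripper open.
Joint ranges: [-2.96, 2.96], [-0.89, 2.26], [0.02, 2.5], [-1.34, 4.48], [0, 2.73], [-2.66, 2.66]. Speed limits (rad/s): [2.39, 2.39, 2.79, 3.14, 3.14, 3.14].

### API

Orientations are given as a rotation vector (axis times angle).
In Python, from plant import robot gives the robot as it stands. The module is installed in compiled form; this text tells all that it offers.
- The arm moves only by the tool play_rows, never from a script. Its argument "increments" is text: rows parted by semicolons, each of 5 numbers parted by spaces: the shift along the tool's x, y, z in mm, then the turn about the tool's z in degrees, then the closure, from -1 (fully open) to 1 (shut). In form: dx dy dz yaw claw; .... A call has 1 to 20 rows; each row is the pose to reach, as a shift and turn from the pose commanded when the call began, along the tool's axes at that moment; what a row does not reach only later rows make up. A row lasts 1/10 s, in which the tool goes at most 50 mm and 8.59 degrees, less where a joint would pass 70% of its speed; a pose out of reach is approached as far as the arm can. A call with a gripper value outside its range is refused whole. The fingers move at their own pace and stop on an object; "force" is the grip in N (left out, the last holds). Time passes only in rows, so rows that repeat a pose let the fingers close. It gives the time, the measured TCP pose, the force, the opening and the grip force at its end, in the units of the state.
- robot.read_state(): the state, without advancing time (a new reading comes with each control period).
- robot.read_camera(name): name is "scene" or "top" or "wrist"; returns the picture (400x640x3 uint8, blue, green, red); there is no depth.
- robot.calibration(name): a dict with "vertical_fov" (degrees; the focal length in pixels is half the picture's height over the tangent of half this angle, whatever the lens; pixels are square), "cx", "cy" (the principal point, pixels), "D" ([k1, k2, p1, p2, k3] as OpenCV has them; the pictures are not rectified), "rvec" (rotation vector, rad) and "tvec" (3), from world to camera coordinates, as OpenCV has them. Camera axes: x right, y down, z forward; pixel columns grow to the right and rows downward; lengths in m; the calibration is good to about 2 mm. A picture is of the moment at which its call begins: read the wrist's pose just before it. calibration takes no time and is no camera call; for the wrist camera it gives the pose at the moment of the call.
- robot.close_job(): hands the job in; it is judged then, once.
Trained networks look in the newest picture that a camera, given by its name, has taken for a name from the list of things; names that differ only in an ending like _2 or _b are one class to them, and where a whole thing is asked for, a point or a joint stands for the part that bears it (a point fixed in the world has none). Each returns a list of dicts, best first, with "conf" (0 to 1); they miss things now and then, are a little off and sometimes report something else, mostly with a low value. They report only what shows in the picture. A call takes as long as a camera call.
- robot.recognise(camera, query): "centre" ([x, y, z] in m, in world coordinates, good to about 4 mm: the middle of the surface that is visible of it).
- robot.regions_of(camera, query): "pixels" (400x640 bool, what is visible of it).
- robot.landmark_of(camera, query): "centre" ([x, y, z] in m, in world coordinates, good to about 4 mm: a listed point, or the origin of a listed thing).
The state is a dict: "t": time; "q": joint angles; "dq": joint speeds; "joint_torque": joint torques, N m; "tool_pos": TCP position; "orientation": TCP orientation; "force": force on the tool from outside, world axes, zero at the start; "wrist_torque": the same for the moment, N m; "opening": finger opening in m; "gripper_force": force on a finger pad.
Only numpy, scipy, OpenCV 4.12 (cv2) and the standard library are available. Lean on these libraries where they do the work, as an engineer would, in place of code of your own. Each camera call takes 0.05 s, during which the arm holds its last target. There are 200 camera calls.

### The job

Push the closed transit case along the rollers until it is fully home against the end stop of the bay. Then turn the padlock's dial, feeling its clicks, until the white pointer settles in the notch facing the index rib beside the shackle, pull the shackle straight out to its stop, and lift the opened lock off the hooked staple. Finish holding the lock in the gripper, dial up and roughly level, at least 8 cm above where it lay, with the case still home and the marker and the check weight left alone.

Things in the scene. Friction and masses are not known exactly. Their poses are not given: they have to be found in the camera images.
- track: Fixed roller track, 390 mm long along its y, 185 mm wide over its feet: 9 free-turning steel rollers, tops 34 mm above the desk, between side rails 56 mm high and 155 mm apart. Cases run towards its -y (about to the robot's right) into a bay with grey cheeks and end stop 86 mm high. Origin: on the desk under the track's middle.
- case: Loose closed grey plastic transit case on the rollers, 150 mm wide (x), 180 mm long (y), 85 mm high, about 0.75 kg; axes about parallel to the track's. Origin: centre of its underside; fully home this is at y = -90 mm in the track's frame; it starts 80 to 160 mm short of that. It rolls with about 1 N and stays where it is left. The padlock lies on its lid.
- case_push_face (a point): Middle of the case's flat rear end (the +y end, outer normal +y of the case), 50 mm above the case's underside: a place to push.
- lock: Padlock lying flat, dial up, in a nest (walls 7 mm high, 1.5 mm clear all round, 5 mm thick) on the lid: brass body 50 mm wide (x), 56 mm long (y), 28 mm thick, 0.3 kg. Origin: centre of the body's underside, on the lid. Shackle towards its -y; a low black index rib on its top between dial and shackle. Lift by the body's sides (along x), above the nest walls, or by the dial.
- dial_top (a point): Centre of the top of the round black dial, 40 mm in diameter and 16 mm high, standing on the lock body (top of the dial 44.5 mm above the lid). Grip it across its diameter and turn it about the vertical.
- dial_pointer (a point): The outer end of the white pointer on top of the dial, 18 mm from the dial's axis.
- dial (a joint): Dial angle (rad): 0 = pointer at the index rib, where alone the shackle is free (within about 0.12); positive = counter-clockwise from above. It clicks into notches every 0.419 rad (24 degrees), one at 0, with under 0.1 Nm. It starts in (rarely between) the notches at -0.42, -0.84 and -1.26, so it must be turned counter-clockwise. Range -1.75 to 1.75.
- shackle (a joint): How far the shackle is pulled out of the lock body (m): 0 = closed, 0.022 = out to its stop. Slides along the lock's -y with about 3 N of friction and stays where it is left; blocked by the dial elsewhere than at 0.
- shackle_grip (a point): Midway between the two legs of the U-shaped steel shackle, moving with it; 52 mm from the lock's centre towards -y when closed, 14 mm above the lid. Bar 8 mm thick; the legs run along y, 36 mm over their outsides; the bow's outer edge is 14 mm farther to -y. The staple stands between the legs: grip them from outside (along the lock's x).
- marker: Black marker pen, 135 mm long, lying on the desk to the right of the bay; to be left alone.
- weight: Brass check weight with a knob, 30 mm across, 48 mm high, standing on the desk to the right of the marker; to be left alone.
- bay_stop (a point): Middle of the bay's end stop, on its inner face (y = -180 mm in the track's frame), 60 mm above the desk. The case is home when its front (-y) end touches it.
- staple (a point): Top of the stem of the steel hooked staple on the lid, 28 mm above it, standing inside the shackle 42 mm from the lock's centre towards -y. It is 10 mm wide (x); its nose reaches 26 mm farther to -y, over the bow of the closed shackle, so the lock lifts straight off only when the shackle is out.

How it is judged:
On the way, in this order (a step that is already met when the one before it is completed fails the run):
1. the case is fully home (within 5 mm of the end stop), the lock still on it and closed (y of case in the frame of track below -0.085 m and z of lock in the frame of case below 0.095 m and value of joint shackle below 0.004 m), for 0.2 s.
2. the dial stands at the index (within 0.15 rad), shackle still closed (value of joint dial between -0.15 and 0.15 rad and value of joint shackle below 0.004 m), for 0.2 s.
3. the shackle is pulled out (18 mm or more) with the lock still on the case (value of joint shackle above 0.018 m and z of lock in the frame of case below 0.095 m), for 0.1 s.
At the end, for the whole second after the job is handed in: The lock is held still in the fingers, dial up within 0.35 rad, its underside at least 75 mm above the case's lid and touching neither case nor track, the shackle out by 16 mm or more, and the case upright on the rollers within 10 mm of the end stop (z of lock in the frame of case above 0.16 m and angle between lock's own z axis and vertical below 0.35 rad and value of joint shackle above 0.016 m and contact force between the fingers and lock above 1 N and contact force between lock and case below 0.05 N and contact force between lock and track below 0.05 N and linear speed of lock below 0.03 m/s and y of case in the frame of track below -0.08 m and angle between case's own z axis and vertical below 0.05 rad); the arm keeps its last pose, push and grip.
It fails at once if the marker or the check weight is moved by more than 20 mm (distance of any of marker, weight from where it was at the start of the episode above 0.02 m).
It fails at once if the case is tipped by more than 0.2 rad (angle between case's own z axis and vertical above 0.2 rad).
It also fails if it takes over 64 s, if anything falls off the work surface, if the arm or the gripper's body presses on something with over 40 N, if the wrist force passes 120 N, or if a joint passes its speed limit or range.

## Working session

There is one attempt and no reset: what is moved stays moved. The work goes in short steps, Python scripts to look and compute and a tool call to move; the robot and the scene stay as the last step left them, time stands still between calls to the robot, and variables do not carry over. Pictures are saved under pics/ and viewed, at most 10 in all, crops included, and the job is handed in when it is done.

Besides the shell and the picture viewer there is one more tool, called after "Call:" as name(argument=value, ...) on one line, values as JSON. play_rows: Moves the arm, as the interface text tells. Its arguments: {"type":"object","properties":{"increments":{"type":"string"},"force":{"type":"number"}},"required":["increments"]}

```bash
mkdir -p pics; cat > h.py <<'E'
import numpy as np,cv2
from plant import robot
from scipy.spatial.transform import Rotation as R
def st():
    s=robot.read_state(); print('t',round(s['t'],2),'tcp',np.round(s['tool_pos'],4),'op',round(s['opening'],4),'F',np.round(s['force'],1),'gf',np.round(s['gripper_force'],1)); print(np.round(R.from_rotvec(s['orientation']).as_matrix(),3).tolist(),'q',np.round(s['q'],2)); return s
def totool(p,s=None):
    s=s or robot.read_state()
    return R.from_rotvec(s['orientation']).as_matrix().T@(np.array(p)-s['tool_pos'])*1000
def shot(c,n):
    im=robot.read_camera(c); cv2.imwrite(f'pics/{n}.png',im); return im
def lm(c,qs):
    for q in qs:
        r=robot.landmark_of(c,q)[:2]
        print(c,q,[(np.round(x['centre'],4).tolist(),round(x['conf'],2)) for x in r])
E
python3 - <<'E'
from h import *
st()
a=shot('top','top1'); 
lm('top',['case','case_push_face','dial_top','dial_pointer','shackle_grip','staple','bay_stop','track','lock','marker','weight'])
b=shot('scene','sc1')
lm('scene',['case_push_face','dial_top','dial_pointer','shackle_grip','staple','bay_stop','track','lock'])
E
```

```text
t 0.0 tcp [ 0.2704 -0.535   0.2176] op 0.093 F [-0.5  0.8  0.4] gf 0.0
[[0.893, 0.451, -0.001], [0.451, -0.893, 0.002], [0.0, -0.002, -1.0]] q [-1.19  0.13  1.49 -0.    1.52 -0.09]
top case [([0.527, 0.2077, 0.0357], 0.64)]
top case_push_face [([0.5055, 0.2972, 0.0809], 0.72)]
top dial_top [([0.5209, 0.2377, 0.1664], 0.46)]
top dial_pointer [([0.5039, 0.2299, 0.165], 0.48)]
top shackle_grip [([0.5324, 0.1844, 0.1351], 0.49)]
top staple [([0.528, 0.1981, 0.1472], 0.69)]
top bay_stop [([0.5722, -0.0373, 0.0596], 0.58)]
top track [([0.5344, 0.1438, -0.0004], 0.92), ([0.5264, 0.197, 0.1487], 0.19)]
top lock [([0.5235, 0.2363, 0.1175], 0.74)]
top marker [([0.4544, -0.264, 0.0011], 0.6), ([0.5308, 0.1854, 0.1338], 0.31)]
top weight [([0.4497, -0.3674, -0.0035], 0.41)]
scene case_push_face [([0.5089, 0.2952, 0.0815], 0.92)]
scene dial_top [([0.5188, 0.2359, 0.1637], 0.6), ([0.4512, -0.3695, -0.0042], 0.41)]
scene dial_pointer [([0.5041, 0.2249, 0.1655], 0.8)]
scene shackle_grip [([0.5293, 0.1878, 0.133], 0.52)]
scene staple [([0.5269, 0.1968, 0.1459], 0.85)]
scene bay_stop [([0.5687, -0.0343, 0.0573], 0.71)]
scene track []
scene lock [([0.5241, 0.2396, 0.1134], 0.8)]
```

View pics/top1.png

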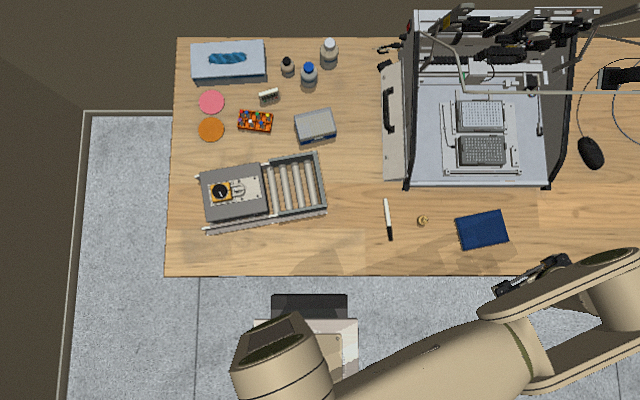

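View pics/sc1.png

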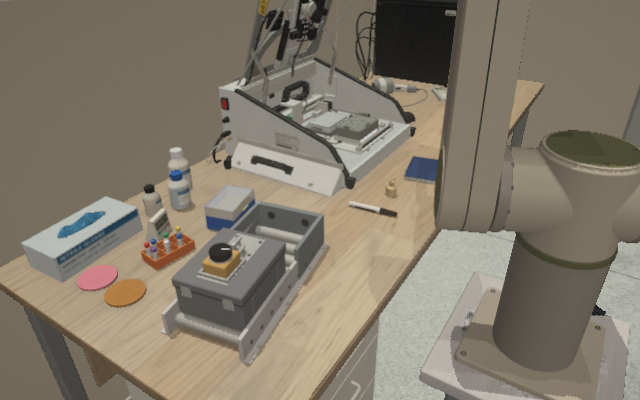

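The top and scene views agree. Case at about (0.525, 0.208), yaw about 0.2 rad, about 158 mm short of home. The pointer angle puts the dial at about -1.24 rad, so it sits three notches off. Moving behind the case.

Call:
play_rows(increments="380 -353 0 -40 -1; 380 -353 0 -74.6 -1; 380 -353 0 -74.6 -1; 380 -353 0 -74.6 -1; 380 -353 0 -74.6 -1; 380 -353 0 -74.6 -1; 380 -353 0 -74.6 -1; 380 -353 0 -74.6 -1; 380 -353 0 -74.6 -1; 380 -353 0 -74.6 -1; 600 -688 0 -74.6 -1; 600 -688 0 -74.6 -1; 600 -688 0 -74.6 -1; 600 -688 0 -74.6 -1; 600 -688 0 -74.6 -1; 600 -688 0 -74.6 -1; 600 -688 0 -74.6 -1; 600 -688 0 -74.6 -1; 600 -688 0 -74.6 -1; 600 -688 0 -74.6 -1")

```text
t: 3.05
tool_pos: [0.4953, 0.3519, 0.2181]
orientation: [-1.985, -2.434, 0.0]
force: [-0.8, -0.6, 0.0]
opening: 0.0927
gripper_force: 0.0
```

Call:
play_rows(increments="0 0 50 0 -1; 0 0 100 0 -1; 0 0 123 0 -1; -20 0 123 0 -1; -40 0 123 0 -1; -50 0 123 0 -1; -60 0 123 0 -1; -70 0 123 0 -1; -80 0 123 0 -1; -90 0 123 0 -1; -100 0 123 0 -1; -110 0 123 0 -1; -120 0 123 0 -1; -130 0 123 0 -1; -140 0 123 0 -1; -150 0 123 0 -1; -160 0 123 0 -1; -170 0 123 0 -1; -180 0 123 0 -1; -190 0 123 0 -1")

```text
t: 5.05
tool_pos: [0.5335, 0.162, 0.0956]
orientation: [-1.99, -2.431, 0.0]
force: [-0.6, 1.4, -0.1]
opening: 0.0928
gripper_force: 0.9
```

Call:
play_rows(increments="-3 0 0 0 -1; -6 0 0 0 -1; -9 0 0 0 -1; -12 0 0 0 -1; -15 0 0 0 -1; -15 0 0 0 -1")

```text
t: 5.65
tool_pos: [0.5361, 0.1512, 0.0959]
orientation: [-1.988, -2.428, -0.006]
force: [-1.5, 13.9, 0.3]
opening: 0.0932
gripper_force: 7.4
```

Call:
play_rows(increments="-1 0 0 0 -1; -1 0 0 0 -1; 10 0 0 0 -1; 20 0 0 0 -1; 20 0 -50 0 -1; 20 0 -100 0 -1; 20 0 -150 0 -1; 0 0 -155 0 -1; -40 0 -155 0 -1; -40 0 -155 0 -1; -40 0 -155 0 -1")

```text
t: 6.75
tool_pos: [0.5443, 0.1084, 0.2505]
orientation: [-1.992, -2.429, 0.001]
force: [-0.5, 0.8, -0.7]
opening: 0.0927
gripper_force: 0.0
```

```bash
python3 - <<'E'
from h import *
st()
a=shot('wrist','w1')
lm('wrist',['dial_top','dial_pointer','shackle_grip','staple','bay_stop','lock','case_push_face'])
b=shot('top','top2')
lm('top',['dial_top','dial_pointer','shackle_grip','staple','bay_stop','case_push_face','case','track'])
E
```

```text
t 6.75 tcp [0.5443 0.1084 0.2505] op 0.0927 F [-0.5  0.8 -0.7] gf 0.0
[[-0.196, 0.981, -0.0], [0.981, 0.196, -0.0], [-0.0, -0.0, -1.0]] q [ 0.1  -0.    1.57 -0.    1.58 -0.09]
wrist dial_top [([0.5503, 0.0816, 0.1591], 0.91)]
wrist dial_pointer [([0.5339, 0.0732, 0.1651], 0.76)]
wrist shackle_grip [([0.5559, 0.0294, 0.1285], 0.55)]
wrist staple [([0.5502, 0.0428, 0.1447], 0.67), ([0.5384, 0.1411, 0.0857], 0.67)]
wrist bay_stop []
wrist lock [([0.5453, 0.0866, 0.1201], 0.76)]
wrist case_push_face [([0.5345, 0.141, 0.0815], 0.88)]
top dial_top [([0.5497, 0.0844, 0.1597], 0.58)]
top dial_pointer [([0.533, 0.0728, 0.1653], 0.55)]
top shackle_grip [([0.5557, 0.0301, 0.1346], 0.54)]
top staple [([0.5547, 0.0403, 0.1463], 0.61)]
top bay_stop [([0.5707, -0.039, 0.0576], 0.68)]
top case_push_face []
top case [([0.5547, 0.0497, 0.0366], 0.67)]
top track []
```

View pics/w1.png

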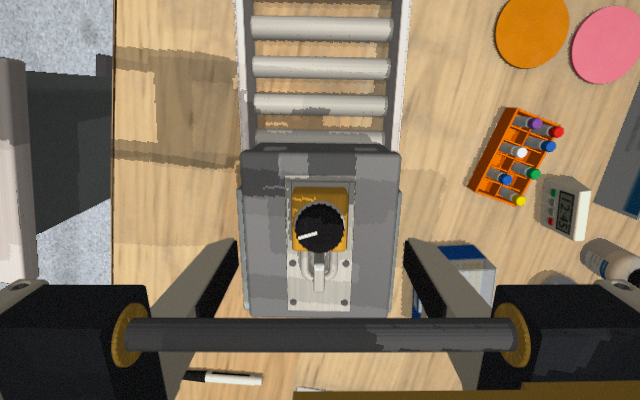

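```bash
cat >> h.py <<'E'
def ray(c,px,z,cal=None):
    k=cal or robot.calibration(c); f=200/np.tan(np.radians(k['vertical_fov'])/2)
    K=np.array([[f,0,k['cx']],[0,f,k['cy']],[0,0,1]])
    u=cv2.undistortPoints(np.array([[px]],float),K,np.array(k['D'])).ravel()
    M=cv2.Rodrigues(np.array(k['rvec']))[0]; t=np.array(k['tvec']).ravel()
    C=-M.T@t; d=M.T@np.array([*u,1]); return C+d*(z-C[2])/d[2]
E
python3 - <<'E'
from h import *
im=robot.read_camera('wrist'); print(np.round(-cv2.Rodrigues(np.array(robot.calibration('wrist')['rvec']))[0].T@np.array(robot.calibration('wrist')['tvec']).ravel(),3))
r=robot.regions_of('wrist','dial_top')
m=r[0]['pixels']; ys,xs=np.nonzero(m); print(r[0]['conf'],m.sum(),xs.min(),xs.max(),ys.min(),ys.max())
g=(im.max(axis=2)<60); w=np.zeros_like(g); w[195:265,290:350]=1
ys,xs=np.nonzero(g&w); print('dark',np.percentile(xs,[1,50,99]),np.percentile(ys,[1,50,99]))
cv2.imwrite('pics/crop.png',cv2.resize(im[140:330,230:410],None,fx=3,fy=3))
for p in [(320,226),(320,257),(321,283)]: print(p,np.round(ray('wrist',p,0.1635),4),np.round(ray('wrist',p,0.147),4))
E
```

```text
[0.528 0.192 0.418]
0.79 1891 295 343 205 254
dark [296.   320.   341.57] [206. 227. 251.]
(320, 226) [0.548  0.0888 0.1635] [0.5492 0.0821 0.147 ]
(320, 257) [0.5536 0.0605 0.1635] [0.5552 0.052  0.147 ]
(321, 283) [0.5595 0.0356 0.1635] [0.5615 0.0255 0.147 ]
```

View pics/crop.png

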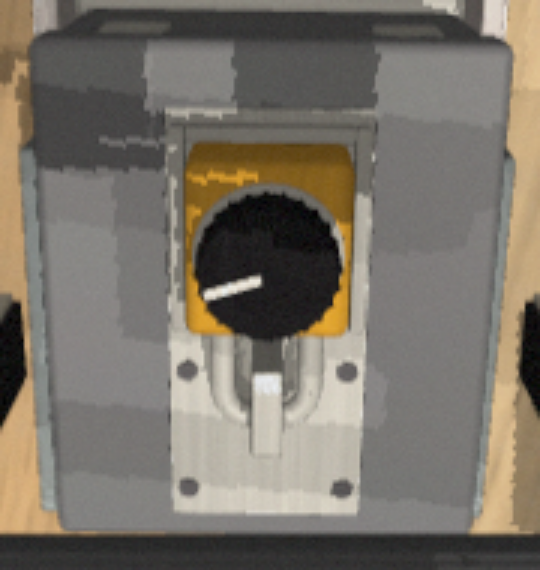

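Call:
play_rows(increments="-24 0 0 72 -1; -24 0 0 72 -1; -24 0 0 72 -1; -24 0 0 72 -1; -24 0 0 72 -1; -24 0 0 72 -1; -24 0 0 72 -1; -24 0 30 72 -1; -24 0 60 72 -1; -24 0 85 72 -1; -24 0 99 72 -1; -24 0 99 72 -1; -24 0 99 72 0.2; -24 0 99 72 1; -24 0 99 72 1; -24 0 99 72 1; -24 0 99 72 1; -24 0 99 72 1", force=12)

```text
t: 9.5
tool_pos: [0.5492, 0.0854, 0.1519]
orientation: [3.039, 0.797, 0.0]
force: [-0.4, 0.1, 0.1]
opening: 0.0496
gripper_force: 0.0
```

```bash
python3 - <<'E'
from h import *
st()
E
```

```text
t 9.5 tcp [0.5492 0.0854 0.1519] op 0.0496 F [-0.4  0.1  0.1] gf 0.0
[[0.871, 0.491, 0.0], [0.491, -0.871, 0.0], [0.0, 0.0, -1.0]] q [0.06 0.05 1.69 0.   1.39 1.12]
```

Still closing, so I'll give it more time.

Call:
play_rows(increments="0 0 0 0 1; 0 0 0 0 1; 0 0 0 0 1; 0 0 0 0 1; 0 0 0 0 1; 0 0 0 0 1")

```text
t: 10.1
tool_pos: [0.5492, 0.0853, 0.1517]
orientation: [3.039, 0.797, 0.0]
force: [1.3, -1.0, 1.5]
opening: 0.0399
gripper_force: 12.0
```

Call:
play_rows(increments="0 0 0 -5 1; 0 0 0 -10 1; 0 0 0 -15 1; 0 0 0 -20 1; 0 0 0 -25 1; 0 0 0 -30 1; 0 0 0 -35 1; 0 0 0 -40 1; 0 0 0 -45 1; 0 0 0 -50 1; 0 0 0 -55 1; 0 0 0 -60 1; 0 0 0 -65 1; 0 0 0 -70 1; 0 0 0 -74 1; 0 0 0 -74 1; 0 0 0 -74 1")

```text
t: 11.8
tool_pos: [0.5477, 0.0858, 0.1509]
orientation: [-1.948, -2.461, 0.002]
force: [-5.2, 2.3, 0.7]
opening: 0.0394
gripper_force: 12.0
```

```bash
python3 - <<'E'
from h import *
s=st();print(s['wrist_torque'])
a=shot('wrist','w2'); cv2.imwrite('pics/w2c.png',cv2.resize(a[140:400,200:440],None,fx=2,fy=2))
E
```

```text
t 11.8 tcp [0.5477 0.0858 0.1509] op 0.0394 F [-5.2  2.3  0.7] gf 12.0
[[-0.23, 0.973, -0.003], [0.973, 0.23, 0.001], [0.001, -0.003, -1.0]] q [ 0.06  0.05  1.7   0.    1.4  -0.17]
[ 0.26215693  0.85116082 -0.28605061]
```

View pics/w2c.png

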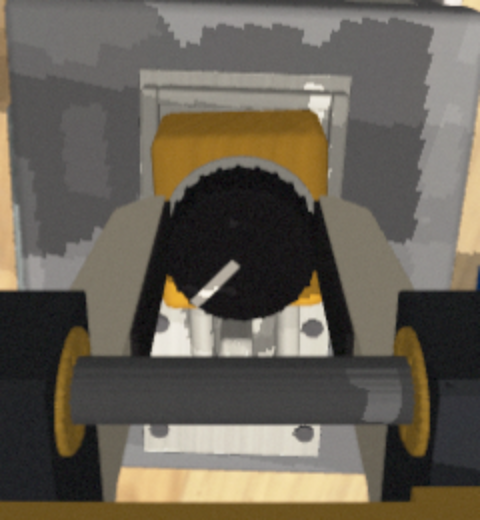

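Call:
play_rows(increments="0 0 0 0 -0.4; 0 0 0 0 -0.4; 0 0 0 0 -0.4; 0 0 0 0 -0.4; 0 0 0 8 -0.4; 0 0 0 16 -0.4; 0 0 0 24 -0.4; 0 0 0 32 -0.4; 0 0 0 40 -0.4; 0 0 0 46 -0.4; 0 0 0 46 -0.4; 0 0 0 46 1; 0 0 0 46 1; 0 0 0 46 1; 0 0 0 46 1; 0 0 0 46 1; 0 0 0 46 1; 0 0 0 46 1; 0 0 0 46 1", force=40)

```text
t: 13.75
tool_pos: [0.5492, 0.0854, 0.1517]
orientation: [2.755, 1.509, 0.0]
force: [2.4, 0.3, -1.0]
opening: 0.039
gripper_force: 40.0
```

Call:
play_rows(increments="0 0 0 -4 1; 0 0 0 -8 1; 0 0 0 -12 1; 0 0 0 -16 1; 0 0 0 -20 1; 0 0 0 -24 1; 0 0 0 -28 1; 0 0 0 -32 1; 0 0 0 -36 1; 0 0 0 -40 1; 0 0 0 -44 1; 0 0 0 -48 1; 0 0 0 -49 1; 0 0 0 -49 1")

```text
t: 15.15
tool_pos: [0.5486, 0.0851, 0.1517]
orientation: [-1.883, -2.514, 0.002]
force: [-4.1, -2.6, 3.5]
opening: 0.0389
gripper_force: 40.0
```

```bash
python3 - <<'E'
from h import *
s=st();print(s['wrist_torque'])
a=shot('wrist','w3'); cv2.imwrite('pics/w3c.png',cv2.resize(a[140:400,200:440],None,fx=2,fy=2))
lm('wrist',['dial_top','dial_pointer'])
E
```

```text
t 15.15 tcp [0.5486 0.0851 0.1517] op 0.0389 F [-4.1 -2.6  3.5] gf 40.0
[[-0.281, 0.96, -0.001], [0.96, 0.281, -0.0], [-0.0, -0.001, -1.0]] q [ 0.06  0.05  1.69 -0.    1.4  -0.22]
[-0.49764618  0.7557166  -0.13467756]
wrist dial_top [([0.5525, 0.0797, 0.1584], 0.81)]
wrist dial_pointer [([0.555, 0.0666, 0.1631], 0.6)]
```

View pics/w3c.png

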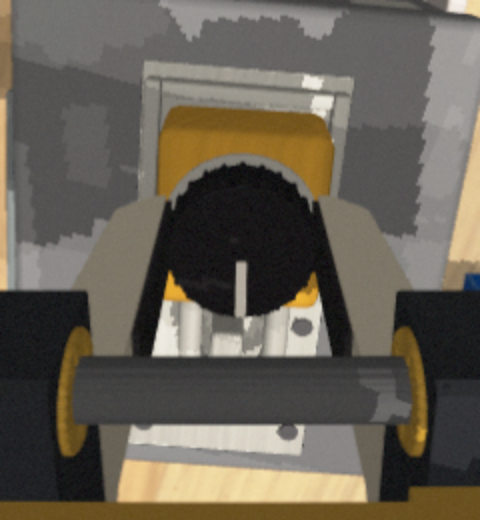

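Call:
play_rows(increments="0 0 0 0 -0.4; 0 0 0 0 -0.4; 0 0 0 0 -0.4; 0 0 0 0 -0.4; 0 0 -30 0 -0.4; 0 0 -60 5 -0.4; -30 -4 -60 5 -0.4; -30 -4 -60 5 -0.4; -30 -4 -60 5 -0.4")

```text
t: 16.2
tool_pos: [0.5537, 0.0553, 0.2114]
orientation: [-1.991, -2.43, -0.0]
force: [0.1, 0.1, -0.8]
opening: 0.0652
gripper_force: 0.0
```

```bash
python3 - <<'E'
from h import *
s=st()
a=shot('wrist','w4'); cv2.imwrite('pics/w4c.png',cv2.resize(a[140:400,200:440],None,fx=3,fy=2.3))
lm('wrist',['dial_top','dial_pointer','shackle_grip','staple','lock'])
a=shot('top','t4');lm('top',['dial_top','dial_pointer','shackle_grip'])
a=shot('scene','s4');lm('scene',['dial_top','dial_pointer','shackle_grip','staple'])
E
```

```text
t 16.2 tcp [0.5537 0.0553 0.2114] op 0.0652 F [ 0.1  0.1 -0.8] gf 0.0
[[-0.196, 0.981, -0.0], [0.981, 0.196, 0.0], [0.0, -0.0, -1.0]] q [ 0.01  0.02  1.62  0.    1.5  -0.19]
wrist dial_top [([0.5494, 0.0817, 0.1594], 0.89)]
wrist dial_pointer [([0.553, 0.0646, 0.1625], 0.92)]
wrist shackle_grip [([0.5611, 0.0286, 0.1299], 0.77)]
wrist staple [([0.5524, 0.0465, 0.146], 0.75), ([0.5587, 0.0296, 0.1331], 0.39)]
wrist lock [([0.5456, 0.0857, 0.1213], 0.73)]
top dial_top []
top dial_pointer [([0.5371, 0.1396, 0.0009], 0.35)]
top shackle_grip []
scene dial_top [([0.546, 0.0795, 0.1637], 0.69)]
scene dial_pointer [([0.5511, 0.0609, 0.1626], 0.59)]
scene shackle_grip [([0.5632, 0.0314, 0.1329], 0.6)]
scene staple [([0.5575, 0.0419, 0.1478], 0.61)]
```

View pics/w4c.png

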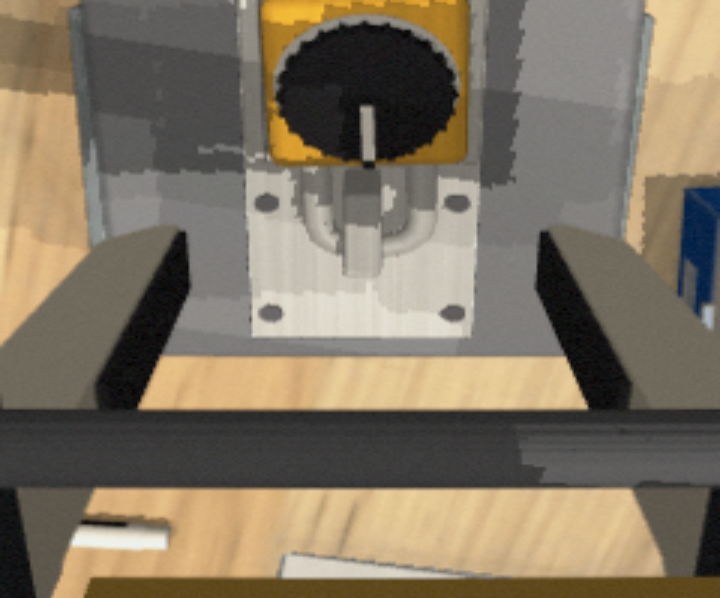

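Call:
play_rows(increments="-23 2 20 0 -0.4; -23 2 50 0 -0.4; -23 2 70 0 -0.4; -23 2 80 0 -0.4; -23 2 85 0 -0.4; -23 2 85 0 -0.4; -23 2 85 0 1; -23 2 85 0 1; -23 2 85 0 1; -23 2 85 0 1; -23 2 85 0 1; -23 2 85 0 1; -23 2 85 0 1; -23 2 85 0 1; -23 2 85 0 1", force=30)

```text
t: 18.45
tool_pos: [0.5603, 0.0332, 0.1269]
orientation: [1.99, 2.431, -0.0]
force: [-1.7, -1.4, 4.1]
opening: 0.0348
gripper_force: 30.0
```

Call:
play_rows(increments="-3 0 0 0 1; -6 0 0 0 1; -9 0 0 0 1; -12 0 0 0 1; -15 0 0 0 1; -18 0 0 0 1; -21 0 0 0 1; -24 0 0 0 1; -25 0 0 0 1; -25 0 0 0 1; -25 0 0 0 1")

```text
t: 19.55
tool_pos: [0.5652, 0.0103, 0.1264]
orientation: [-1.989, -2.43, -0.003]
force: [0.6, 10.3, -0.2]
opening: 0.0351
gripper_force: 29.9
```

```bash
python3 - <<'E'
from h import *
s=st()
a=shot('wrist','w5'); cv2.imwrite('pics/w5c.png',cv2.resize(a[60:340,170:470],None,fx=2.5,fy=2))
lm('wrist',['dial_top','shackle_grip','staple','lock'])
E
```

```text
t 19.55 tcp [0.5652 0.0103 0.1264] op 0.0351 F [ 0.6 10.3 -0.2] gf 29.9
[[-0.198, 0.98, -0.0], [0.98, 0.198, 0.003], [0.003, 0.0, -1.0]] q [-0.07  0.1   1.69  0.    1.35 -0.27]
wrist dial_top [([0.5534, 0.0807, 0.1653], 0.77)]
wrist shackle_grip [([0.5659, 0.0067, 0.1291], 0.9)]
wrist staple [([0.5519, 0.0419, 0.1467], 0.87), ([0.5565, 0.0647, 0.1611], 0.43)]
wrist lock [([0.5481, 0.0822, 0.1209], 0.78)]
```

View pics/w5c.png

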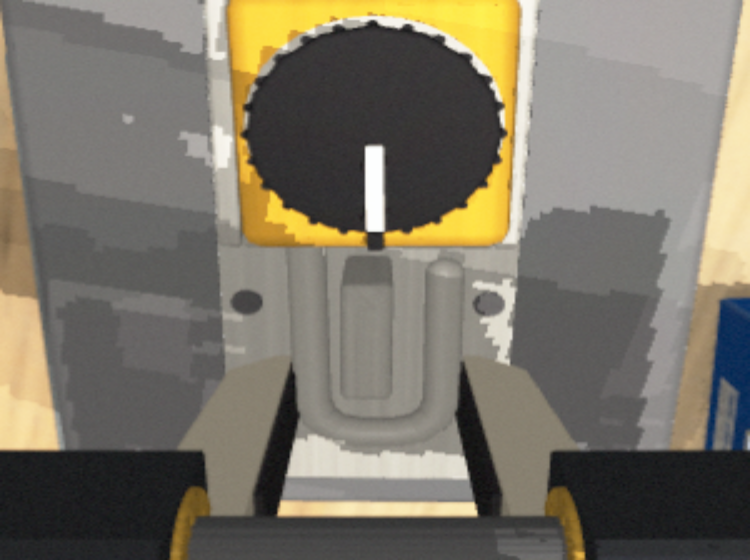

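Call:
play_rows(increments="0 0 0 0 -0.5; 0 0 0 0 -0.5; 0 0 0 0 -0.5; 0 0 0 0 -0.5; 0 0 0 0 -0.5; 0 0 -30 0 -0.5; 0 0 -60 0 -0.5; 30 -1 -60 0 -0.5; 74 -1 -60 0 -0.5; 74 -1 -60 0 -0.5; 74 -1 -40 0 -0.5; 74 -1 -20 0 -0.5; 74 -1 -8 0 -0.5; 74 -1 -3 0 -0.5; 74 -1 -3 0 -0.5")

```text
t: 21.3
tool_pos: [0.5491, 0.0808, 0.1289]
orientation: [-1.989, -2.43, 0.002]
force: [-0.0, -0.3, 0.8]
opening: 0.0698
gripper_force: 0.0
```

Call:
play_rows(increments="0 0 0 0 1; 0 0 0 0 1; 0 0 0 0 1; 0 0 0 0 1; 0 0 0 0 1; 0 0 0 0 1; 0 0 0 0 1; 0 0 0 0 1", force=45)

```text
t: 22.1
tool_pos: [0.5502, 0.0812, 0.1306]
orientation: [1.989, 2.43, 0.002]
force: [1.1, 0.2, 5.4]
opening: 0.0496
gripper_force: 45.0
```

Gripping the body at 49.6 mm. Lifting straight up.

Call:
play_rows(increments="0 0 -5 0 1; 0 0 -10 0 1; 0 0 -18 0 1; 0 0 -28 0 1; 0 0 -40 0 1; 0 0 -55 0 1; 0 0 -70 0 1; 0 0 -85 0 1; 0 0 -100 0 1; 0 0 -110 0 1; 0 0 -115 0 1; 0 0 -115 0 1; 0 0 -115 0 1; 0 0 -115 0 1; 0 0 -115 0 1")

```text
t: 23.6
tool_pos: [0.5491, 0.0812, 0.2438]
orientation: [-1.989, -2.43, 0.002]
force: [-0.2, 0.6, -3.6]
opening: 0.0497
gripper_force: 45.0
```

```bash
python3 - <<'E'
from h import *
s=st()
shot('scene','s6')
lm('scene',['lock','case','case_push_face','shackle_grip','bay_stop'])
E
```

```text
t 23.6 tcp [0.5491 0.0812 0.2438] op 0.0497 F [-0.2  0.6 -3.6] gf 45.0
[[-0.198, 0.98, -0.001], [0.98, 0.198, -0.0], [0.0, -0.001, -1.0]] q [ 0.05  0.    1.58 -0.    1.56 -0.14]
scene lock [([0.5515, 0.0843, 0.2294], 0.61)]
scene case [([0.5549, 0.0534, 0.0368], 0.76), ([0.4569, -0.2581, 0.0007], 0.75)]
scene case_push_face [([0.5394, 0.1384, 0.0799], 0.62)]
scene shackle_grip [([0.5632, 0.009, 0.247], 0.39)]
scene bay_stop []
```

View pics/s6.png

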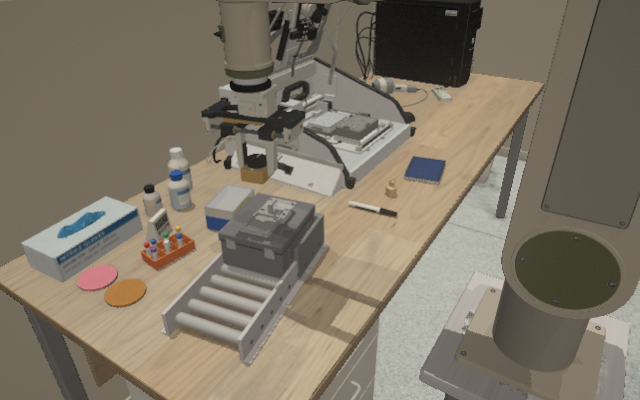

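The scene view shows the lock held dial up near pixel (257,167), about 11 cm above the lid. The case is home in the bay, and the marker and check weight are undisturbed.

```bash
python3 -c "
from plant import robot
print(robot.close_job())"
```

```text
the job is handed in; nothing more can be done
None
```

I handed the job in at about 24 s: the case is home, the dial is at the index, and the shackle is out to its stop. The gripper holds the lock dial up about 11 cm above the lid, and the marker and check weight weren't touched. The hand-in returned no verdict.

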